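# Shim a battery cell into a resistance tester and hold the contact closed

## Robot

A 6-joint arm with a two-finger parallel gripper is mounted at the origin on the work surface. World frame = base frame: x ahead of the robot, y to its left, z up, the work surface at z = 0. Lengths are in m, angles in rad, forces in N, time in s.
With the tool pointing down it reaches from about 0.3 to 0.775 m from the base axis. Payload 14.6 kg.
Tool frame: the origin (TCP) lies on the mounting face of the last link; the fingertips stand 199 mm ahead of it and the grasp point (between the pads) lies 180 mm ahead of it; z points along the fingers, y is the line along which they close (so a half turn about z gives the same grasp; the last joint's range is limited). The gripper opens to 94 mm and grips with 3 to 60 N. Pads are 16 mm wide; open, the fingers measure 119 mm over their backs; the gripper's body (75 mm by 177 mm) begins 78 mm behind the grasp point.
Start: joints at [-1.273, 0.3, 1.521, -0, 1.321, -0.067], TCP at [0.196, -0.514, 0.405] pointing down, gripper open.
Joint ranges: [-3.03, 3.03], [-0.79, 2.21], [0.23, 2.52], [-1.04, 4.18], [0, 3.07], [-2.55, 2.55]. Speed limits (rad/s): [2.22, 2.22, 2.57, 3.14, 3.14, 3.14].

## Interface

Orientations are given as [roll, pitch, yaw] about the fixed x, y, z axes, in that order (R = Rz(yaw) Ry(pitch) Rx(roll)).
In Python, from station import telemetry, cams, workorder, finder gives the robot as it stands.
- The arm moves only by the tool jog_arm, never from a script. Its argument "rows" is a list of rows, each an object with "gripper": the finger opening in m, from 0 to 0.094; "slide": the shift along the tool's x, y, z in m, a list of three; "spin": the turn about the tool's z in rad. In form: [{"gripper": gripper, "slide": [tx, ty, tz], "spin": spin}, ...]. A call has 1 to 8 rows; each row is the pose to reach, as a shift and turn from the pose commanded when the call began, along the tool's axes at that moment; what a row does not reach only later rows make up. A row lasts 1/10 s, in which the tool goes at most 50 mm and 8.59 degrees, less where a joint would pass 70% of its speed; a pose out of reach is approached as far as the arm can. A call with a gripper value outside its range is refused whole. The fingers move at their own pace and stop on an object; "squeeze" is the grip in N (left out, the last holds). Time passes only in rows, so rows that repeat a pose let the fingers close. It gives the time, the measured TCP pose, the force, the opening and the grip force at its end, in the units of the state.
- telemetry.get_obs(): the state, without advancing time (a new reading comes with each control period).
- cams.camera(name): name is "side" or "top"; returns (picture, depth): 480x640x3 uint8, red, green, blue; 480x640 float32, m along the optical axis (not along the pixel's ray), 0 where there is no reading.
- cams.camera_info(name): a dict with "camera_matrix" (3x3 intrinsics, pixels), "R" (3x3) and "t" (3): a world point X has camera coordinates R X + t. Camera axes: x right, y down, z forward; pixel columns grow to the right and rows downward; lengths in m; the calibration is good to about 2 mm. A picture is of the moment at which its call begins. camera_info takes no time and is no camera call.
- workorder.hand_in(): hands the job in; it is judged then, once.
Trained networks look in the newest picture that a camera, given by its name, has taken for a name from the list of things; names that differ only in an ending like _2 or _b are one class to them, and where a whole thing is asked for, a point or a joint stands for the part that bears it (a point fixed in the world has none). Each returns a list of dicts, best first, with "confidence" (0 to 1); they miss things now and then, are a little off and sometimes report something else, mostly with a low value. They report only what shows in the picture. A call takes as long as a camera call. They do not tell look-alikes from the thing itself.
- finder.find_in(target, camera): "point" ([x, y, z] in m, in world coordinates, good to about 4 mm: the middle of the surface that is visible of it).
- finder.masks_of(target, camera): "region" (480x640 bool, what is visible of it).
The state is a dict: "time_s": time; "qpos": joint angles; "joint_vel": joint speeds; "tau": joint torques, N m; "ee_pos": TCP position; "eef_rot": TCP orientation; "force": force on the tool from outside, world axes, zero at the start; "moment": the same for the moment, N m; "grip_width": finger opening in m; "grip_force": force on a finger pad.
Only numpy, scipy, OpenCV 4.12 (cv2) and the standard library are available. Lean on these libraries where they do the work, as an engineer would, in place of code of your own. Each camera call takes 0.05 s, during which the arm holds its last target. There are 200 camera calls.

## Task

Zero the cell tester: twist the spring-return knob on its switch box clockwise to the stop, then let go so that it springs back. Then fill the gap between the blue cell lying in the cradle and the sliding contact: stand spacer plates from the rack upright in it, one after another (two or three, as the gap needs), until the sliding contact can close up the rest, push the contact by its handle against the stack so that the spring plunger at the cell's far end is pressed about half way in, and finish while still holding the contact there, touching neither spacers nor cell and leaving the other things on the bench where they are.

Things in the scene. Friction and masses are not known exactly. Their poses are not given: they have to be found in the camera images.
- knob (a joint): Spring-return zero knob on top of the grey switch box; rad, 0 at rest, grows clockwise seen from above, hard stop at 1.05. Light spring (about 0.16 N m at the stop); springs back by itself to 0 when let go.
- knob_grip (a point): On the knob's axis, at the mid height of its grip bar (bar 44 long x 12 wide, sides standing from 15 mm below this point to 11 mm above it). The box top is 24 mm below this point; a round skirt of 44 mm diameter reaches up to 14 mm below it. x runs along the bar, y across it, z up; turns with the knob.
- cradle: Fixed cell cradle 270 x 66 mm. Origin on the table, under the cell's free end; x runs along the channel from plunger and cell to the sliding contact, z up. Channel floor 12 mm above the table. At x = -16 to 66 mm the channel is 33 mm wide between white cheeks (tops 34 mm above the table): there spacers stand on the floor, their thickness along x.
- cell_end (a point): Centre of the free end face of the round cell (21 mm diameter, 70 mm long, 68 g, loose in the cradle, axis 22.7 mm above the table); x points out of the face into the gap. The other end lies about 2 mm off the plunger tip.
- plunger (a joint): Spring plunger at the cell's far end; m, 0 out, grows as it is pressed in, bottoms at 0.010. Spring: 1 N to begin, then 1 N per mm.
- contact_face (a point): Centre of the sliding contact's end face, 22.7 mm above the table; the gap (29 to 53 mm at rest) lies between it and cell_end. Moves with the contact.
- contact (a joint): Sliding contact in the tailstock; m, 0 at rest (drawn back), grows as it is pushed along -x of the cradle towards the cell, hard stop at 0.022. Weak return spring (0.6 to 2 N): it backs off when let go, and too few spacers leave it at its stop without pressing the plunger.
- handle_top (a point): Centre of the top of the contact's handle: upright black square post 16 x 16 mm, standing free above the tailstock's cheeks (38 mm above the table) to 78 mm above the table, at this point; moves with the contact.
- spacer1: Upright aluminium spacer, one of three alike: body 12 thick x 30 wide x 28 mm high, on it a centred grip tab 12 thick x 16 wide x 22 mm high (50 tall in all), 30 to 55 g. Origin at the centre of its underside, z up, x through the 12 mm thickness, y across. Starts standing in a rack slot, underside 8 mm above the table (rack top 20 mm, slots 42 mm apart along x).
- spacer2: Upright aluminium spacer, one of three alike: body 12 thick x 30 wide x 28 mm high, on it a centred grip tab 12 thick x 16 wide x 22 mm high (50 tall in all), 30 to 55 g. Origin at the centre of its underside, z up, x through the 12 mm thickness, y across. Starts standing in a rack slot, underside 8 mm above the table (rack top 20 mm, slots 42 mm apart along x).
- spacer3: Upright aluminium spacer, one of three alike: body 12 thick x 30 wide x 28 mm high, on it a centred grip tab 12 thick x 16 wide x 22 mm high (50 tall in all), 30 to 55 g. Origin at the centre of its underside, z up, x through the 12 mm thickness, y across. Starts standing in a rack slot, underside 8 mm above the table (rack top 20 mm, slots 42 mm apart along x).
- spare1: Bystander: spare cell standing upright, 21 mm diameter, 70 mm tall, origin under its foot; leave alone.
- spare2: Bystander: as spare1.
- spare3: Bystander: as spare1.
- tape: Bystander: roll of clear tape lying flat, 72 mm diameter, 19 mm high, origin at its underside; leave alone.
- driver: Bystander: screwdriver lying flat, 170 mm long; leave alone.
- caliper: Bystander: caliper lying flat, 150 mm long, 12 mm high; leave alone.
- parts_tray: Bystander: white parts tray 120 x 90 x 30 mm; leave alone.
- cell: The blue cell of cell_end; origin at its middle on its axis, x along it towards the free end.
- tailstock: Fixed block on the cradle that guides and carries the sliding contact and its handle; two grey cheeks, tops 38 mm above the table. Origin on the channel floor under the contact's face at rest; x as the cradle's.
- switchbox: Fixed grey switch box 100 x 90 x 45 mm that carries the knob; origin at the centre of its underside, x along the knob's bar at rest.
Not all that is in view belongs to the job. What is shaped like the spacer1 but purple is not meant.

How it is judged:
On the way, in this order (a step that is already met when the one before it is completed fails the run):
1. the knob is twisted to its stop (value of joint knob above 0.95 rad), for 0.1 s.
2. the knob is let go and has sprung back (value of joint knob below 0.1 rad and contact force between the fingers and switchbox below 0.2 N), for 0.2 s.
3. two spacers stand in the gap ((((x of spacer1 in the frame of cradle between -0.008 and 0.055 m and y of spacer1 in the frame of cradle between -0.006 and 0.006 m and z of spacer1 in the frame of cradle between 0.008 and 0.016 m and angle between spacer1's own z axis and vertical below 0.12 rad) and (x of spacer2 in the frame of cradle between -0.008 and 0.055 m and y of spacer2 in the frame of cradle between -0.006 and 0.006 m and z of spacer2 in the frame of cradle between 0.008 and 0.016 m and angle between spacer2's own z axis and vertical below 0.12 rad)) or ((x of spacer1 in the frame of cradle between -0.008 and 0.055 m and y of spacer1 in the frame of cradle between -0.006 and 0.006 m and z of spacer1 in the frame of cradle between 0.008 and 0.016 m and angle between spacer1's own z axis and vertical below 0.12 rad) and (x of spacer3 in the frame of cradle between -0.008 and 0.055 m and y of spacer3 in the frame of cradle between -0.006 and 0.006 m and z of spacer3 in the frame of cradle between 0.008 and 0.016 m and angle between spacer3's own z axis and vertical below 0.12 rad)) or ((x of spacer2 in the frame of cradle between -0.008 and 0.055 m and y of spacer2 in the frame of cradle between -0.006 and 0.006 m and z of spacer2 in the frame of cradle between 0.008 and 0.016 m and angle between spacer2's own z axis and vertical below 0.12 rad) and (x of spacer3 in the frame of cradle between -0.008 and 0.055 m and y of spacer3 in the frame of cradle between -0.006 and 0.006 m and z of spacer3 in the frame of cradle between 0.008 and 0.016 m and angle between spacer3's own z axis and vertical below 0.12 rad)))), for 0.2 s.
At the end, for the whole second after the job is handed in: Robot still pushes the contact (over 1 N); plunger 2.5 to 8 mm in; two or more spacers upright (0.12 rad) on the channel floor, within 6 mm of its middle; cell in its cradle; robot touches no spacer or cell; knob within 0.1 rad of rest (value of joint plunger between 0.0025 and 0.008 m and value of joint knob below 0.1 rad and (((x of spacer1 in the frame of cradle between -0.008 and 0.055 m and y of spacer1 in the frame of cradle between -0.006 and 0.006 m and z of spacer1 in the frame of cradle between 0.008 and 0.016 m and angle between spacer1's own z axis and vertical below 0.12 rad) and (x of spacer2 in the frame of cradle between -0.008 and 0.055 m and y of spacer2 in the frame of cradle between -0.006 and 0.006 m and z of spacer2 in the frame of cradle between 0.008 and 0.016 m and angle between spacer2's own z axis and vertical below 0.12 rad)) or ((x of spacer1 in the frame of cradle between -0.008 and 0.055 m and y of spacer1 in the frame of cradle between -0.006 and 0.006 m and z of spacer1 in the frame of cradle between 0.008 and 0.016 m and angle between spacer1's own z axis and vertical below 0.12 rad) and (x of spacer3 in the frame of cradle between -0.008 and 0.055 m and y of spacer3 in the frame of cradle between -0.006 and 0.006 m and z of spacer3 in the frame of cradle between 0.008 and 0.016 m and angle between spacer3's own z axis and vertical below 0.12 rad)) or ((x of spacer2 in the frame of cradle between -0.008 and 0.055 m and y of spacer2 in the frame of cradle between -0.006 and 0.006 m and z of spacer2 in the frame of cradle between 0.008 and 0.016 m and angle between spacer2's own z axis and vertical below 0.12 rad) and (x of spacer3 in the frame of cradle between -0.008 and 0.055 m and y of spacer3 in the frame of cradle between -0.006 and 0.006 m and z of spacer3 in the frame of cradle between 0.008 and 0.016 m and angle between spacer3's own z axis and vertical below 0.12 rad))) and z of cell_end in the frame of cradle between 0.018 and 0.027 m and contact force between any of the fingers, the arm and tailstock above 1 N and contact force between each of the arm, the fingers and spacer1 below 0.3 N and contact force between each of the arm, the fingers and spacer2 below 0.3 N and contact force between each of the arm, the fingers and spacer3 below 0.3 N and contact force between each of the arm, the fingers and cell below 0.3 N); the arm keeps its last pose, push and grip.
It fails at once if a bystander (spare cell, tape, screwdriver, caliper, tray) is moved more than 30 mm (distance of any of spare1, spare2, spare3, tape, driver, caliper, parts_tray from where it was at the start of the episode above 0.03 m).
It also fails if it takes over 72 s, if anything falls off the work surface, if the arm or the gripper's body presses on something with over 40 N, if the wrist force passes 120 N, or if a joint passes its speed limit or range.

## Working session

There is one attempt and no reset: what is moved stays moved. The work goes in short steps, Python scripts to look and compute and a tool call to move; the robot and the scene stay as the last step left them, time stands still between calls to the robot, and variables do not carry over. Pictures are saved under pics/ and viewed, at most 10 in all, crops included, and the job is handed in when it is done.

Besides the shell and the picture viewer there is one more tool, called after ">>>" as name([rows], argument=value, ...), one row to a line, values as JSON. jog_arm: Moves the arm, as the interface text tells. Its arguments: {"type":"object","properties":{"rows":{"type":"array","items":{"type":"object","properties":{"gripper":{"type":"number"},"slide":{"type":"array","items":{"type":"number"}},"spin":{"type":"number"}}}},"squeeze":{"type":"number"}},"required":["rows"]}

```bash
ls; mkdir -p pics
python3 - <<'E'
from station import telemetry, cams, finder
import cv2, numpy as np, pickle
o=telemetry.get_obs(); print({k:np.round(v,3) for k,v in o.items()})
D={}
for c in ['top','side']:
    im,d=cams.camera(c); i=cams.camera_info(c); D[c]=(im,d,i); cv2.imwrite(f'pics/{c}0.png',im[:,:,::-1])
    print(c,np.round(i['camera_matrix'],1).tolist(),np.round(i['R'],3).tolist(),np.round(i['t'],3).tolist())
    for n in ['knob_grip','cell_end','contact_face','handle_top','spacer1','cradle','switchbox']:
        print(n,[(np.round(r['point'],3).tolist(),round(r['confidence'],2)) for r in finder.find_in(n,c)][:5])
pickle.dump(D,open('d0.pkl','wb'))
E
```

```text
pics
{'time_s': np.float64(0.0), 'qpos': array([-1.273,  0.3  ,  1.522,  0.   ,  1.321, -0.067]), 'joint_vel': array([ 0.   , -0.001, -0.002, -0.001,  0.   , -0.001]), 'tau': array([ 1.0000e-03, -5.3181e+01, -3.5273e+01,  7.1000e-02,  2.4000e-02,
       -0.0000e+00]), 'ee_pos': array([ 0.196, -0.514,  0.404]), 'eef_rot': array([-3.14 , -0.   ,  0.365]), 'force': array([-0.089, -1.184,  0.974]), 'moment': array([ 0.009, -0.008,  0.03 ]), 'grip_force': np.float64(0.0), 'grip_width': np.float64(0.094)}
top [[529.8, 0.0, 317.4], [0.0, 529.8, 236.7], [0.0, 0.0, 1.0]] [[-0.002, -1.0, 0.008], [-0.998, 0.002, -0.055], [0.055, -0.008, -0.998]] [0.017, 0.55, 1.077]
knob_grip [([0.547, -0.2, 0.058], 0.8)]
cell_end [([0.572, -0.027, 0.035], 0.7)]
contact_face [([0.548, 0.1, 0.039], 0.83)]
handle_top [([0.545, 0.1, 0.039], 0.92)]
spacer1 [([0.323, 0.284, 0.032], 0.67), ([0.418, 0.288, 0.052], 0.66)]
cradle [([0.575, -0.009, 0.029], 0.74)]
switchbox [([0.535, -0.202, 0.042], 0.83)]
side [[531.7, 0.0, 325.7], [0.0, 531.7, 238.6], [0.0, 0.0, 1.0]] [[-0.837, -0.547, 0.025], [-0.289, 0.402, -0.869], [0.465, -0.734, -0.495]] [0.486, 0.205, 0.724]
knob_grip [([0.548, -0.201, 0.061], 0.64)]
cell_end [([0.571, -0.015, 0.029], 0.71), ([0.729, -0.129, 0.041], 0.47)]
contact_face [([0.539, 0.13, 0.039], 0.62), ([0.543, -0.198, 0.061], 0.54)]
handle_top [([0.538, 0.13, 0.033], 0.73)]
spacer1 [([0.412, 0.297, 0.038], 0.78), ([0.493, 0.309, 0.036], 0.73), ([0.311, 0.294, 0.03], 0.71), ([0.449, 0.301, 0.036], 0.58), ([0.54, 0.133, 0.034], 0.48)]
cradle [([0.553, 0.001, 0.032], 0.86), ([0.538, 0.132, 0.032], 0.72)]
switchbox [([0.533, -0.175, 0.046], 0.57), ([0.716, -0.3, 0.016], 0.32)]
```

View pics/top0.png

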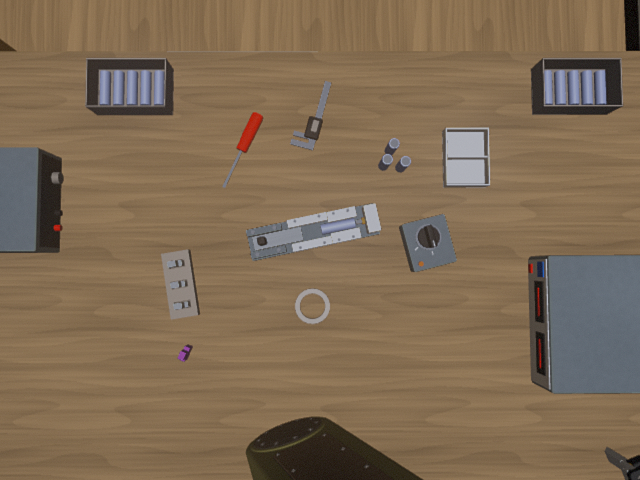

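View pics/side0.png

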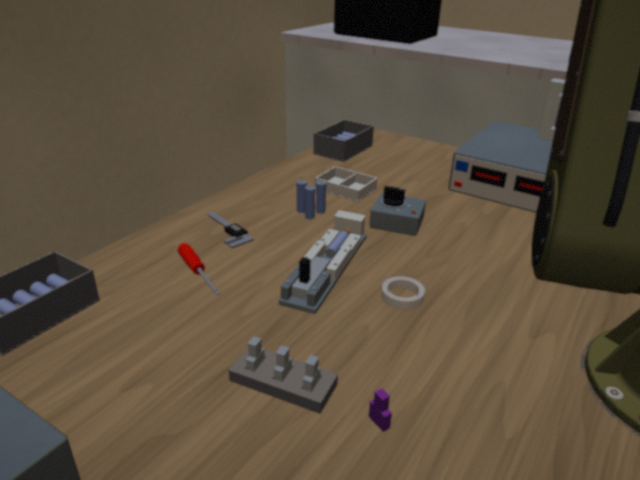

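Top view: cradle axis from the handle (262,241) to the plunger block (372,218), knob at (430,236), rack with three spacers at (178,264), (179,284) and (181,304). The purple decoy is at (185,352) and the tape at (312,306). The side view shows the same layout with nothing fallen over.

```bash
cat > h.py <<'E'
import numpy as np, cv2, pickle
def cloud(d,i):
    K=i['camera_matrix'];R=np.array(i['R']);t=np.array(i['t'])
    v,u=np.mgrid[:480,:640]
    P=np.stack([(u-K[0][2])/K[0][0]*d,(v-K[1][2])/K[1][1]*d,d],-1)
    W=(P-t)@R
    W[d<=0]=np.nan
    return W
def sel(W,x,y,z):
    return (W[...,0]>x[0])&(W[...,0]<x[1])&(W[...,1]>y[0])&(W[...,1]<y[1])&(W[...,2]>z[0])&(W[...,2]<z[1])
def rect(p):
    c,s,a=cv2.minAreaRect(p[:,:2].astype(np.float32)*1000)
    b=cv2.boxPoints((c,s,a)); e=b[1]-b[0]; f=b[2]-b[1]
    l=e if np.hypot(*e)>np.hypot(*f) else f
    return np.round(c,1),np.round(s,1),round(float(np.degrees(np.arctan2(l[1],l[0]))%180),1),len(p)
E
python3 - <<'E'
from h import *
D=pickle.load(open('d0.pkl','rb'))
for c in ['top','side']:
    im,d,i=D[c]; W=cloud(d,i)
    tab=sel(W,(.35,.5),(-.1,.2),(-.02,.012)); print(c,'table z',np.median(W[tab][:,2]))
    R={'box':((.45,.63),(-.28,-.13),(.038,.055)),'knob':((.45,.63),(-.28,-.13),(.068,.095)),
     'rack':((.35,.55),(.22,.36),(.014,.026)),'tabs':((.35,.55),(.22,.36),(.05,.066)),'tabs_all':((.35,.55),(.22,.36),(.03,.066)),
     'cradle':((.45,.66),(-.13,.2),(.006,.09)),'cheeks':((.45,.66),(-.13,.2),(.028,.046)),'cheekpad':((.45,.66),(-.13,.2),(.028,.036)),'handle':((.45,.66),(.05,.2),(.06,.09)),'plblock':((.45,.66),(-.2,-.05),(.036,.09))}
    for n,r in R.items():
        m=sel(W,*r)
        if m.sum()<5: print(n,m.sum()); continue
        if n.startswith('tabs'):
            k,l=cv2.connectedComponents(m.astype(np.uint8))
            for j in range(1,k):
                q=W[l==j]
                if len(q)>8: print(n,rect(q),np.round(np.median(q,0),4),q[:,2].max())
        else: print(n,rect(W[m]),np.round(np.median(W[m],0),4),round(W[m][:,2].max(),4))
im,d,i=D['top']
cv2.imwrite('pics/cr.png',cv2.resize(im[195:275,235:395,::-1],(800,400),interpolation=cv2.INTER_CUBIC))
E
```

```text
top table z 0.0008310480497352726
box (array([ 536.9, -207.4]), array([99.9, 90.9]), 14.6, 1919) [ 0.5314 -0.2047  0.0456] 0.055
knob (array([ 548.6, -204.4]), array([43.9, 12.9]), 14.5, 162) [ 0.5479 -0.2034  0.0802] 0.0854
rack (array([454.4, 298.4]), array([135.1,  57.8]), 9.4, 1542) [0.455  0.2961 0.0207] 0.026
tabs (array([496.2, 305.2]), array([11.8, 16.7]), 93.8, 55) [0.4965 0.303  0.0581] 0.061315939165131596
tabs (array([454.4, 298.1]), array([11.6, 16.3]), 99.4, 55) [0.4552 0.2963 0.0584] 0.06455326490098828
tabs (array([413.2, 290.9]), array([11.7, 16.9]), 99.8, 57) [0.4125 0.2898 0.0583] 0.062072137736650365
tabs_all (array([495.8, 304.9]), array([11.9, 31. ]), 99.4, 100) [0.4965 0.2996 0.0537] 0.061315939165131596
tabs_all (array([454.5, 297.6]), array([11.6, 29.6]), 99.4, 95) [0.4552 0.2918 0.0561] 0.06455326490098828
tabs_all (array([413.2, 290.9]), array([11.9, 30.8]), 98.7, 100) [0.4141 0.2853 0.0548] 0.062072137736650365
cradle (array([553.8,  39.1]), array([320., 206.]), 90.0, 4309) [0.561  0.0254 0.0332] 0.0821
cheeks (array([561. ,  29.1]), array([ 66.2, 260. ]),
[... 1082 characters left out ...]
bs_all (array([454.1, 299.3]), array([13.1, 31.9]), 99.8, 342) [0.4514 0.3047 0.0451] 0.05984618389259913
tabs_all (array([413.1, 292.8]), array([12.9, 31.2]), 101.8, 347) [0.4104 0.2987 0.046 ] 0.060675781449823635
cradle (array([561. ,  27.7]), array([ 67., 272.]), 101.9, 4205) [0.5482 0.0615 0.0327] 0.0794
cheeks (array([561.4,  27.1]), array([ 66.4, 268.9]), 102.5, 2250) [0.5526 0.0588 0.0349] 0.0459
cheekpad (array([561.4,  26.9]), array([ 66.4, 268.5]), 102.5, 1395) [0.5567 0.0238 0.0331] 0.036
handle (array([539.7, 128.5]), array([15.2, 17.1]), 98.4, 150) [0.5375 0.1328 0.0727] 0.0794
plblock (array([ 562.8, -149.2]), array([177.9,  93.9]), 49.9, 1197) [ 0.5572 -0.17    0.0461] 0.0816
```

View pics/cr.png

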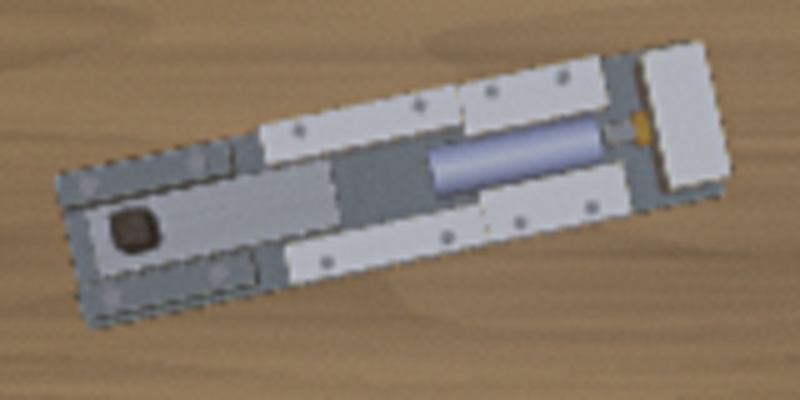

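Crop: cell end face is at about (435,170) and the contact face at about (337,195), a gap of about 40 mm. I'll measure it precisely along the axis.

Run:
```python
from h import *
D=pickle.load(open('d0.pkl','rb'))
a=np.radians(102.1); u=np.array([np.cos(a),np.sin(a)]); n=np.array([-u[1],u[0]]); c0=np.array([.5612,.0278])
for c in ['top','side']:
    W=cloud(*D[c][1:]); s=(W[...,:2]-c0)@u; w=(W[...,:2]-c0)@n; z=W[...,2]
    print(c)
    m=(abs(w)<.005)&(abs(s)<.14)
    for lo in np.arange(-.075,.05,.004):
        q=m&(s>=lo)&(s<lo+.004)
        if q.sum(): print(f'{lo*1e3:.0f}:{np.median(z[q])*1e3:.0f}({q.sum()})',end=' ')
    print()
    q=m&(s>-.09)&(s<-.01)&(z>.027); print('cell max s',np.sort(s[q])[-5:])
    q=m&(s>-.01)&(s<.06)&(z>.027); print('contact min s',np.sort(s[q])[:5])
    # cheeks inner edges: w of points with z 30-37 for s in gap
    for nm,(s0,s1) in {'gapcheek':(-.03,.02),'cellcheek':(-.06,-.035)}.items():
        q=(s>s0)&(s<s1)&(abs(w)<.05)&(z>.031)&(z<.038)&(abs(w)>.012); ww=w[q]
        print(nm,'neg',np.percentile(ww[ww<0],[1,99]),'pos',np.percentile(ww[ww>0],[1,99]))
    q=(s>-.03)&(s<.0)&(abs(w)<.018)&(z<.02)&(z>.005); print('floor w',w[q].min(),w[q].max(),np.median(z[q]))
    q=(s>-.09)&(s<-.03)&(abs(w)<.009)&(z>.024); p=np.polyfit(s[q],w[q],1); print('cell w',w[q].mean(),p)
```

```text
top
-75:33(10) -71:32(10) -67:33(10) -63:33(9) -59:33(10) -55:33(7) -51:33(10) -47:33(10) -43:33(9) -39:34(10) -35:32(9) -31:32(10) -27:33(10) -23:33(11) -19:15(11) -15:11(8) -11:12(10) -7:13(9) -3:13(8) 1:13(10) 5:12(10) 9:12(9) 13:13(9) 17:13(9) 21:36(10) 25:35(8) 29:36(10) 33:36(10) 37:35(9) 41:36(10) 45:37(8) 49:35(10) 
cell max s [-0.02005983 -0.01980632 -0.01947565 -0.01899752 -0.01860739]
contact min s [0.02125779 0.02149798 0.02192493 0.02235488 0.02279678]
gapcheek neg [-0.03268108 -0.01649292] pos [0.01683756 0.03288058]
cellcheek neg [-0.03220568 -0.01650631] pos [0.01348527 0.03195413]
floor w -0.016824674244725005 0.015437103599734856 0.012646819349604307
cell w 0.0002190535063959474 [0.00370643 0.00043889]
side
-75:33(5) -71:33(9) -67:33(6) -63:33(3) -59:33(8) -55:33(6) -51:33(6) -47:33(7) -43:33(7) -39:33(6) -35:33(5) -31:33(7) -27:32(6) -23:27(23) -19:22(37) -15:13(3) -11:13(2) 17:34(1) 21:36(4) 25:36(10) 29:36(4) 33:37(6) 37:36(7) 41:36(10) 45:36(4) 49:36(10) 
cell max s [-0.01837401 -0.01795357 -0.01784145 -0.01774013 -0.01720225]
contact min s [0.01886534 0.02138195 0.02179581 0.02223497 0.02370976]
gapcheek neg [-0.03311235 -0.01659827] pos [0.01626502 0.03251658]
cellcheek neg [-0.03118623 -0.0211563 ] pos [0.01990594 0.01990594]
floor w -0.017880788260506587 0.00717027377933971 0.014116888649681358
cell w 0.0019192156370683958 [0.00125812 0.00199289]
```

>>> jog_arm([
  {"gripper":0.05,"slide":[0,0,0]},
])

```text
$.rows[0]: bad value
```

>>> jog_arm([
  {"gripper":0.05,"slide":[0.44,-0.164,0.0],"spin":0.112},
  {"gripper":0.05,"slide":[0.44,-0.164,0.0],"spin":0.112},
  {"gripper":0.05,"slide":[0.44,-0.164,0.0],"spin":0.112},
  {"gripper":0.05,"slide":[0.44,-0.164,0.0],"spin":0.112},
  {"gripper":0.05,"slide":[0.44,-0.164,0.05],"spin":0.112},
  {"gripper":0.05,"slide":[0.44,-0.164,0.05],"spin":0.112},
  {"gripper":0.05,"slide":[0.44,-0.164,0.1],"spin":0.112},
  {"gripper":0.05,"slide":[0.44,-0.164,0.1],"spin":0.112},
], squeeze=15)

```text
time_s: 1.6
ee_pos: [0.4892, -0.2555, 0.3431]
eef_rot: [3.141, -0.001, 0.253]
force: [0.3, -1.0, 0.5]
grip_width: 0.05
grip_force: 0.0
```

```bash
cat > g.py <<'E'
import sys,numpy as np
from station import telemetry
o=telemetry.get_obs(); p=o['ee_pos']; r=o['eef_rot']; yaw=r[2]
if abs(r[0])<1: print('ROLL odd',r)
print('t',round(o['time_s'],2),'p',np.round(p,4),'rot',np.round(r,3),'F',np.round(o['force'],1),'w',round(o['grip_width'],4),'gf',round(o['grip_force'],1),'q6',round(o['qpos'][5],2))
if len(sys.argv)>1:
    x,y,z,g=map(float,sys.argv[1:5]); g=np.radians(g); d=np.array([x,y,z])-p
    print('slide',np.round([d[0]*np.cos(yaw)+d[1]*np.sin(yaw), d[0]*np.sin(yaw)-d[1]*np.cos(yaw), -d[2]],4),'spin',round((yaw-g+np.pi)%(2*np.pi)-np.pi,3))
E
python3 g.py 0.548 -0.2035 0.257 14.5
```

```text
t 1.6 p [ 0.4892 -0.2555  0.3431] rot [ 3.141e+00 -1.000e-03  2.530e-01] F [ 0.3 -1.   0.5] w 0.05 gf 0.0 q6 0.77
slide [ 0.07   -0.0356  0.0861] spin -0.0
```

>>> jog_arm([
  {"gripper":0.05,"slide":[0.07,-0.036,0.03],"spin":0},
  {"gripper":0.05,"slide":[0.07,-0.036,0.03],"spin":0},
  {"gripper":0.05,"slide":[0.07,-0.036,0.03],"spin":0},
  {"gripper":0.05,"slide":[0.07,-0.036,0.03],"spin":0},
])

```text
time_s: 2.0
ee_pos: [0.5468, -0.2045, 0.313]
eef_rot: [-3.141, 0.001, 0.254]
force: [-0.5, -0.2, -0.3]
grip_width: 0.05
grip_force: 0.0
```

```bash
python3 g.py 0.548 -0.2035 0.257 14.5
```

```text
t 2.0 p [ 0.5468 -0.2045  0.313 ] rot [-3.141e+00  1.000e-03  2.540e-01] F [-0.5 -0.2 -0.3] w 0.05 gf 0.0 q6 0.9
slide [ 0.0014 -0.0007  0.056 ] spin 0.001
```

>>> jog_arm([
  {"gripper":0.05,"slide":[0.001,-0.001,0.035],"spin":0},
  {"gripper":0.05,"slide":[0.001,-0.001,0.056],"spin":0},
  {"gripper":0.05,"slide":[0.001,-0.001,0.056],"spin":0},
  {"gripper":0.0,"slide":[0.001,-0.001,0.056],"spin":0},
  {"gripper":0.0,"slide":[0.001,-0.001,0.056],"spin":0},
  {"gripper":0.0,"slide":[0.001,-0.001,0.056],"spin":0},
  {"gripper":0.0,"slide":[0.001,-0.001,0.056],"spin":0},
  {"gripper":0.0,"slide":[0.001,-0.001,0.056],"spin":0},
])

```text
time_s: 2.8
ee_pos: [0.5475, -0.204, 0.258]
eef_rot: [3.139, -0.001, 0.253]
force: [4.8, -25.6, -5.4]
grip_width: 0.0135
grip_force: 13.0
```

>>> jog_arm([
  {"gripper":0.0,"slide":[0,0.001,0],"spin":0},
  {"gripper":0.0,"slide":[0,0.001,0],"spin":0},
  {"gripper":0.0,"slide":[0,0.001,0],"spin":0},
])

```text
time_s: 3.1
ee_pos: [0.5478, -0.2051, 0.258]
eef_rot: [3.14, -0.001, 0.253]
force: [0.4, -6.4, 1.7]
grip_width: 0.0122
grip_force: 15.0
```

>>> jog_arm([
  {"gripper":0.0,"slide":[0,0.0003,0],"spin":1.07},
  {"gripper":0.0,"slide":[0,0.0003,0],"spin":1.07},
  {"gripper":0.0,"slide":[0,0.0003,0],"spin":1.07},
  {"gripper":0.0,"slide":[0,0.0003,0],"spin":1.07},
  {"gripper":0.0,"slide":[0,0.0003,0],"spin":1.07},
  {"gripper":0.0,"slide":[0,0.0003,0],"spin":1.07},
  {"gripper":0.0,"slide":[0,0.0003,0],"spin":1.07},
  {"gripper":0.0,"slide":[0,0.0003,0],"spin":1.07},
])

```text
time_s: 3.9
ee_pos: [0.5479, -0.2051, 0.258]
eef_rot: [-3.141, -0.002, -0.82]
force: [0.2, -5.2, 3.8]
grip_width: 0.012
grip_force: 15.1
```

>>> jog_arm([
  {"gripper":0.0,"slide":[0,0,0],"spin":0.02},
  {"gripper":0.0,"slide":[0,0,0],"spin":0.02},
  {"gripper":0.0,"slide":[0,0,0],"spin":0.02},
])

```text
time_s: 4.2
ee_pos: [0.5479, -0.2051, 0.2579]
eef_rot: [-3.141, -0.002, -0.834]
force: [0.3, -4.8, 4.8]
grip_width: 0.0118
grip_force: 15.3
```

>>> jog_arm([
  {"gripper":0.07,"slide":[0,0,0],"spin":0},
  {"gripper":0.07,"slide":[0,0,0],"spin":0},
  {"gripper":0.07,"slide":[0,0,0],"spin":0},
  {"gripper":0.07,"slide":[0,0,-0.05],"spin":0},
  {"gripper":0.07,"slide":[0,0,-0.09],"spin":0},
  {"gripper":0.07,"slide":[0,0,-0.09],"spin":0},
  {"gripper":0.07,"slide":[0,0,-0.09],"spin":0},
])

```text
time_s: 4.9
ee_pos: [0.5476, -0.2044, 0.3473]
eef_rot: [-3.141, 0.0, -0.836]
force: [-0.7, 0.0, -0.9]
grip_width: 0.0644
grip_force: 0.0
```

```bash
python3 - <<'E'
from h import *
from station import cams
im,d=cams.camera('side'); W=cloud(d,cams.camera_info('side'))
m=sel(W,(.45,.63),(-.28,-.13),(.068,.095)); print(rect(W[m]))
E
python3 g.py 0.4955 0.305 0.30 9.5
```

```text
(array([ 548.1, -202.1]), array([44.7, 17.4]), 14.4, 162)
t 4.95 p [ 0.5475 -0.2045  0.3462] rot [ 3.141e+00  2.000e-03 -8.360e-01] F [-1.1  0.1 -0.5] w 0.0682 gf 0.0 q6 1.99
slide [-0.413  -0.3029  0.0462] spin -1.002
```

>>> jog_arm([
  {"gripper":0.05,"slide":[-0.413,-0.303,0],"spin":-1.002},
  {"gripper":0.05,"slide":[-0.413,-0.303,0],"spin":-1.002},
  {"gripper":0.05,"slide":[-0.413,-0.303,0],"spin":-1.002},
  {"gripper":0.05,"slide":[-0.413,-0.303,0],"spin":-1.002},
  {"gripper":0.05,"slide":[-0.413,-0.303,0],"spin":-1.002},
  {"gripper":0.05,"slide":[-0.413,-0.303,0],"spin":-1.002},
  {"gripper":0.05,"slide":[-0.413,-0.303,0],"spin":-1.002},
  {"gripper":0.05,"slide":[-0.413,-0.303,0],"spin":-1.002},
])

```text
time_s: 5.75
ee_pos: [0.5067, 0.1952, 0.3456]
eef_rot: [3.141, 0.003, 0.169]
force: [1.2, -0.2, 0.6]
grip_width: 0.0503
grip_force: 0.0
```

```bash
python3 g.py 0.4957 0.3045 0.239 9.5
```

```text
t 5.75 p [0.5067 0.1952 0.3456] rot [3.141e+00 3.000e-03 1.690e-01] F [ 1.2 -0.2  0.6] w 0.0503 gf 0.0 q6 1.7
slide [ 0.0076 -0.1096  0.1066] spin 0.003
```

>>> jog_arm([
  {"gripper":0.05,"slide":[0.0076,-0.11,0.04],"spin":0},
  {"gripper":0.05,"slide":[0.0076,-0.11,0.06],"spin":0},
  {"gripper":0.05,"slide":[0.0076,-0.11,0.06],"spin":0},
  {"gripper":0.05,"slide":[0.0076,-0.11,0.06],"spin":0},
  {"gripper":0.05,"slide":[0.0076,-0.11,0.06],"spin":0},
  {"gripper":0.05,"slide":[0.0076,-0.11,0.06],"spin":0},
])

```text
time_s: 6.35
ee_pos: [0.4973, 0.302, 0.2875]
eef_rot: [3.142, 0.0, 0.164]
force: [0.2, -0.2, 0.2]
grip_width: 0.05
grip_force: 0.0
```

```bash
python3 g.py 0.4957 0.3045 0.239 9.5
```

```text
t 6.35 p [0.4973 0.302  0.2875] rot [3.142 0.    0.164] F [ 0.2 -0.2  0.2] w 0.05 gf 0.0 q6 1.89
slide [-0.0012 -0.0027  0.0485] spin -0.002
```

>>> jog_arm([
  {"gripper":0.05,"slide":[-0.0012,-0.0027,0.0],"spin":0},
  {"gripper":0.05,"slide":[-0.0012,-0.0027,0.03],"spin":0},
  {"gripper":0.05,"slide":[-0.0012,-0.0027,0.0485],"spin":0},
  {"gripper":0.05,"slide":[-0.0012,-0.0027,0.0485],"spin":0},
  {"gripper":0.0,"slide":[-0.0012,-0.0027,0.0485],"spin":0},
  {"gripper":0.0,"slide":[-0.0012,-0.0027,0.0485],"spin":0},
  {"gripper":0.0,"slide":[-0.0012,-0.0027,0.0485],"spin":0},
  {"gripper":0.0,"slide":[-0.0012,-0.0027,0.0485],"spin":0},
], squeeze=20)

```text
time_s: 7.15
ee_pos: [0.4955, 0.3054, 0.2396]
eef_rot: [-3.141, -0.001, 0.165]
force: [-0.5, -0.6, 0.1]
grip_width: 0.0218
grip_force: 0.0
```

>>> jog_arm([
  {"gripper":0.0,"slide":[0,0,0],"spin":0},
  {"gripper":0.0,"slide":[0,0,0],"spin":0},
])

```text
time_s: 7.35
ee_pos: [0.4955, 0.3054, 0.2392]
eef_rot: [-3.141, -0.001, 0.165]
force: [0.9, -0.9, 3.8]
grip_width: 0.0161
grip_force: 20.0
```

```bash
python3 g.py
```

```text
t 7.35 p [0.4955 0.3054 0.2392] rot [-3.141e+00 -1.000e-03  1.650e-01] F [ 0.9 -0.9  3.8] w 0.0161 gf 20.0 q6 1.9
```

>>> jog_arm([
  {"gripper":0.0,"slide":[0,0,-0.03],"spin":0},
  {"gripper":0.0,"slide":[0,0,-0.08],"spin":0},
  {"gripper":0.0,"slide":[0.02,0.05,-0.08],"spin":-0.2},
  {"gripper":0.0,"slide":[0.02,0.1,-0.08],"spin":-0.4},
  {"gripper":0.0,"slide":[0.02,0.15,-0.08],"spin":-0.6},
  {"gripper":0.0,"slide":[0.02,0.2,-0.08],"spin":-0.8},
  {"gripper":0.0,"slide":[0.02,0.25,-0.08],"spin":-1.0},
  {"gripper":0.0,"slide":[0.02,0.28,-0.08],"spin":-1.2},
])

```text
time_s: 8.15
ee_pos: [0.5603, 0.0364, 0.3189]
eef_rot: [3.142, -0.0, 1.003]
force: [0.8, 0.9, 0.0]
grip_width: 0.016
grip_force: 20.0
```

```bash
python3 g.py 0.5636 0.0166 0.30 102.2
```

```text
t 8.15 p [0.5603 0.0364 0.3189] rot [ 3.142 -0.     1.003] F [0.8 0.9 0. ] w 0.016 gf 20.0 q6 0.57
slide [-0.0149  0.0134  0.0189] spin -0.78
```

>>> jog_arm([
  {"gripper":0.0,"slide":[-0.0149,0.0134,0],"spin":-0.78},
  {"gripper":0.0,"slide":[-0.0149,0.0134,0],"spin":-0.78},
  {"gripper":0.0,"slide":[-0.0149,0.0134,0],"spin":-0.78},
  {"gripper":0.0,"slide":[-0.0149,0.0134,0.019],"spin":-0.78},
  {"gripper":0.0,"slide":[-0.0149,0.0134,0.03],"spin":-0.78},
  {"gripper":0.0,"slide":[-0.0149,0.0134,0.038],"spin":-0.78},
  {"gripper":0.0,"slide":[-0.0149,0.0134,0.038],"spin":-0.78},
  {"gripper":0.0,"slide":[-0.0149,0.0134,0.038],"spin":-0.78},
])

```text
time_s: 8.95
ee_pos: [0.5635, 0.0184, 0.2811]
eef_rot: [3.142, -0.0, 1.776]
force: [-0.9, 0.4, 0.2]
grip_width: 0.0159
grip_force: 20.0
```

```bash
python3 g.py 0.5636 0.0166 0.2437 102.2
cat > look.py <<'E'
import sys
from h import *
from station import cams
im,d=cams.camera('side'); i=cams.camera_info('side'); pickle.dump((im,d,i),open('s.pkl','wb'))
c=im[215:315,265:385,::-1]
cv2.imwrite(sys.argv[1],cv2.resize(c,(720,600),interpolation=cv2.INTER_CUBIC))
a=np.radians(102.1); u=np.array([np.cos(a),np.sin(a)]); n=np.array([-u[1],u[0]])
W=cloud(d,i); s=(W[...,:2]-[.5612,.0278])@u; w=(W[...,:2]-[.5612,.0278])@n; z=W[...,2]
np.save('swz.npy',np.stack([s,w,z],-1))
E
python3 look.py pics/a1.png
```

```text
t 8.95 p [0.5635 0.0184 0.2811] rot [ 3.142 -0.     1.776] F [-0.9  0.4  0.2] w 0.0159 gf 20.0 q6 -0.24
slide [-0.0018 -0.0003  0.0374] spin -0.008
```

View pics/a1.png

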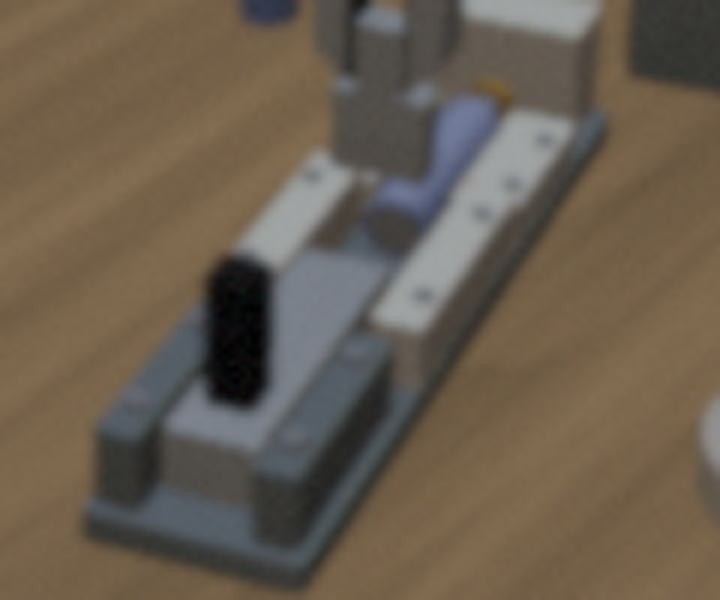

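The spacer hangs upright at about (385,130), above the cell end at (395,225), and the channel is clear. I'll compare it with the cheeks in this same camera.

```bash
cat > m.py <<'E'
from h import *
A=np.load('swz.npy'); s,w,z=A[...,0],A[...,1],A[...,2]
import sys
z0,z1,s0,s1=map(float,sys.argv[1:5])
m=(s>s0)&(s<s1)&(abs(w)<.03)&(z>z0)&(z<z1)
k,l=cv2.connectedComponents(m.astype(np.uint8))
for j in range(1,k):
    q=l==j
    if q.sum()>20: print('n',q.sum(),'w',np.round(np.percentile(w[q],[1,5,50,95,99])*1e3,1),'s',np.round(np.percentile(s[q],[1,50,95,99])*1e3,1),'fit w-slope of face',np.round(np.polyfit(w[q],s[q],1),4))
E
python3 m.py .052 .074 -.03 .015; python3 m.py .055 .085 .06 .14
python3 - <<'E'
import numpy as np
A=np.load('swz.npy'); s,w,z=A[...,0],A[...,1],A[...,2]
q=(s>.005)&(s<.05)&(abs(w)>.012)&(abs(w)<.04)&(z>.032)&(z<.036)
for sg in (1,-1):
    p=w[q&(np.sign(w)==sg)]; print(np.percentile(p,[1,3,50,97,99])*1e3)
E
```

```text
n 196 w [-15.3 -13.8   0.8  13.9  14.2] s [-11.8  -2.4  -0.2   0.4] fit w-slope of face [-0.0834 -0.0028]
n 182 w [-7.5 -6.4  1.9  7.2  7.7] s [ 95.9 108.1 110.4 110.7] fit w-slope of face [-0.2098  0.1064]
[12.33165112 12.87672888 23.36289149 31.89745704 32.38705511]
[-33.03002667 -32.56881551 -22.67792924 -13.03390468 -12.57071536]
```

>>> jog_arm([
  {"gripper":0.0,"slide":[-0.0018,-0.0003,0.0],"spin":-0.004},
  {"gripper":0.0,"slide":[-0.0018,-0.0003,0.01],"spin":-0.004},
  {"gripper":0.0,"slide":[-0.0018,-0.0003,0.02],"spin":-0.004},
  {"gripper":0.0,"slide":[-0.0018,-0.0003,0.025],"spin":-0.004},
  {"gripper":0.0,"slide":[-0.0018,-0.0003,0.025],"spin":-0.004},
])

```text
time_s: 9.5
ee_pos: [0.5634, 0.0166, 0.2546]
eef_rot: [-3.14, -0.001, 1.781]
force: [0.6, -0.3, -0.1]
grip_width: 0.0158
grip_force: 20.0
```

>>> jog_arm([
  {"gripper":0.0,"slide":[0,0,0.005],"spin":0},
  {"gripper":0.0,"slide":[0,0,0.0105],"spin":0},
  {"gripper":0.0,"slide":[0,0,0.0105],"spin":0},
  {"gripper":0.0,"slide":[0,0,0.0105],"spin":0},
])

```text
time_s: 9.9
ee_pos: [0.5636, 0.0166, 0.2453]
eef_rot: [-3.141, -0.0, 1.782]
force: [-0.3, 0.4, -0.4]
grip_width: 0.0156
grip_force: 20.0
```

>>> jog_arm([
  {"gripper":0.0,"slide":[0,0,0.002],"spin":0},
  {"gripper":0.0,"slide":[0,0,0.002],"spin":0},
  {"gripper":0.0,"slide":[0,0,0.002],"spin":0},
])

```text
time_s: 10.2
ee_pos: [0.5635, 0.0166, 0.2434]
eef_rot: [3.142, 0.0, 1.782]
force: [0.1, -0.4, 0.4]
grip_width: 0.016
grip_force: 20.0
```

>>> jog_arm([
  {"gripper":0.0,"slide":[-0.001,0,0],"spin":0},
  {"gripper":0.0,"slide":[-0.002,0,0],"spin":0},
  {"gripper":0.0,"slide":[-0.002,0,0.0005],"spin":0},
  {"gripper":0.05,"slide":[-0.002,0,0.0005],"spin":0},
  {"gripper":0.05,"slide":[-0.002,0,0.0005],"spin":0},
  {"gripper":0.05,"slide":[-0.002,0,0.0005],"spin":0},
  {"gripper":0.05,"slide":[-0.002,0,-0.045],"spin":0},
  {"gripper":0.05,"slide":[-0.002,0,-0.09],"spin":0},
])

```text
time_s: 11.0
ee_pos: [0.5638, 0.0146, 0.3336]
eef_rot: [-3.139, -0.001, 1.782]
force: [-0.3, 0.6, 0.9]
grip_width: 0.0494
grip_force: 0.0
```

```bash
python3 look.py pics/a2.png; python3 m.py .04 .066 -.03 .015;  python3 g.py 0.4544 0.2978 0.33 9.5
```

```text
n 152 w [-12.6  -8.8   1.    7.5  11.3] s [-18.4  -6.9  -4.2  -3.5] fit w-slope of face [-0.1029 -0.0083]
t 11.05 p [0.5646 0.0147 0.3422] rot [3.133e+00 2.000e-03 1.782e+00] F [1.5 0.3 8.1] w 0.0496 gf 0.0 q6 -0.25
slide [ 0.2999 -0.0485  0.0122] spin 1.616
```

>>> jog_arm([
  {"gripper":0.05,"slide":[0.05,-0.01,0.0],"spin":0.2},
  {"gripper":0.05,"slide":[0.1,-0.0162,0.0],"spin":0.4},
  {"gripper":0.05,"slide":[0.15,-0.0243,0.0],"spin":0.6},
  {"gripper":0.05,"slide":[0.2,-0.0323,0.0],"spin":0.8},
  {"gripper":0.05,"slide":[0.25,-0.0404,0.0],"spin":1.0},
  {"gripper":0.05,"slide":[0.3,-0.0485,0.0],"spin":1.2},
  {"gripper":0.05,"slide":[0.3,-0.0485,0.0],"spin":1.4},
  {"gripper":0.05,"slide":[0.3,-0.0485,0.0],"spin":1.616},
])

```text
time_s: 11.85
ee_pos: [0.4522, 0.3007, 0.3331]
eef_rot: [-3.141, -0.0, 0.657]
force: [-0.3, -0.3, 0.7]
grip_width: 0.0499
grip_force: 0.0
```

```bash
python3 g.py 0.4544 0.2983 0.29 9.5
```

```text
t 11.85 p [0.4522 0.3007 0.3331] rot [-3.141 -0.     0.657] F [-0.3 -0.3  0.7] w 0.0499 gf 0.0 q6 1.43
slide [0.0002 0.0032 0.0431] spin 0.491
```

>>> jog_arm([
  {"gripper":0.05,"slide":[0.0002,0.0032,0.02],"spin":0.491},
  {"gripper":0.05,"slide":[0.0002,0.0032,0.04],"spin":0.491},
  {"gripper":0.05,"slide":[0.0002,0.0032,0.043],"spin":0.491},
  {"gripper":0.05,"slide":[0.0002,0.0032,0.043],"spin":0.491},
  {"gripper":0.05,"slide":[0.0002,0.0032,0.043],"spin":0.491},
  {"gripper":0.05,"slide":[0.0002,0.0032,0.043],"spin":0.491},
])

```text
time_s: 12.45
ee_pos: [0.4559, 0.2955, 0.2903]
eef_rot: [-3.142, -0.0, 0.17]
force: [1.2, 0.0, 0.9]
grip_width: 0.05
grip_force: 0.0
```

```bash
python3 g.py 0.4544 0.2983 0.239 9.5
```

```text
t 12.45 p [0.4559 0.2955 0.2903] rot [-3.142 -0.     0.17 ] F [1.2 0.  0.9] w 0.05 gf 0.0 q6 1.91
slide [-0.001  -0.0031  0.0513] spin 0.004
```

>>> jog_arm([
  {"gripper":0.05,"slide":[-0.001,-0.003,0.0],"spin":0.004},
  {"gripper":0.05,"slide":[-0.001,-0.003,0.03],"spin":0.004},
  {"gripper":0.05,"slide":[-0.001,-0.003,0.0512],"spin":0.004},
  {"gripper":0.04,"slide":[-0.001,-0.003,0.0512],"spin":0.004},
  {"gripper":0.0,"slide":[-0.001,-0.003,0.0512],"spin":0.004},
  {"gripper":0.0,"slide":[-0.001,-0.003,0.0512],"spin":0.004},
  {"gripper":0.0,"slide":[-0.001,-0.003,0.0512],"spin":0.004},
  {"gripper":0.0,"slide":[-0.001,-0.003,0.0512],"spin":0.004},
])

```text
time_s: 13.25
ee_pos: [0.4545, 0.2983, 0.2399]
eef_rot: [-3.141, -0.001, 0.164]
force: [-0.1, -0.1, 2.9]
grip_width: 0.0163
grip_force: 20.0
```

>>> jog_arm([
  {"gripper":0.0,"slide":[0,0,0],"spin":0},
  {"gripper":0.0,"slide":[0,0,0],"spin":0},
])

```text
time_s: 13.45
ee_pos: [0.4546, 0.2983, 0.2399]
eef_rot: [-3.141, -0.001, 0.164]
force: [-0.5, -1.5, 6.8]
grip_width: 0.0158
grip_force: 20.0
```

>>> jog_arm([
  {"gripper":0.0,"slide":[0,0,-0.03],"spin":0},
  {"gripper":0.0,"slide":[0,0,-0.08],"spin":0},
  {"gripper":0.0,"slide":[0.02,0.05,-0.08],"spin":-0.2},
  {"gripper":0.0,"slide":[0.04,0.09,-0.08],"spin":-0.4},
  {"gripper":0.0,"slide":[0.06,0.13,-0.08],"spin":-0.6},
  {"gripper":0.0,"slide":[0.06,0.17,-0.08],"spin":-0.8},
  {"gripper":0.0,"slide":[0.06,0.21,-0.08],"spin":-1.0},
  {"gripper":0.0,"slide":[0.06,0.25,-0.08],"spin":-1.2},
])

```text
time_s: 14.25
ee_pos: [0.5545, 0.0603, 0.319]
eef_rot: [-3.141, 0.0, 1.022]
force: [0.6, 0.3, -0.5]
grip_width: 0.016
grip_force: 20.0
```

```bash
python3 g.py 0.5611 0.0281 0.2820 102.2
```

```text
t 14.25 p [0.5545 0.0603 0.319 ] rot [-3.141  0.     1.022] F [ 0.6  0.3 -0.5] w 0.016 gf 20.0 q6 0.59
slide [-0.024   0.0224  0.037 ] spin -0.762
```

>>> jog_arm([
  {"gripper":0.0,"slide":[-0.024,0.022,0],"spin":-0.762},
  {"gripper":0.0,"slide":[-0.024,0.022,0],"spin":-0.762},
  {"gripper":0.0,"slide":[-0.024,0.022,0],"spin":-0.762},
  {"gripper":0.0,"slide":[-0.024,0.022,0],"spin":-0.762},
  {"gripper":0.0,"slide":[-0.024,0.022,0.01],"spin":-0.762},
  {"gripper":0.0,"slide":[-0.024,0.022,0.01],"spin":-0.762},
  {"gripper":0.0,"slide":[-0.024,0.022,0.01],"spin":-0.762},
])

```text
time_s: 14.95
ee_pos: [0.5605, 0.0301, 0.3092]
eef_rot: [-3.141, -0.0, 1.775]
force: [0.1, -0.4, -0.5]
grip_width: 0.0159
grip_force: 20.0
```

```bash
python3 g.py 0.5611 0.0281 0.2439 102.2
```

```text
t 14.95 p [0.5605 0.0301 0.3092] rot [-3.141 -0.     1.775] F [ 0.1 -0.4 -0.5] w 0.0159 gf 20.0 q6 -0.22
slide [-0.0021  0.0002  0.0653] spin -0.009
```

>>> jog_arm([
  {"gripper":0.0,"slide":[-0.0018,0.0002,0.0],"spin":-0.005},
  {"gripper":0.0,"slide":[-0.0018,0.0002,0.02],"spin":-0.005},
  {"gripper":0.0,"slide":[-0.0018,0.0002,0.035],"spin":-0.005},
  {"gripper":0.0,"slide":[-0.0018,0.0002,0.045],"spin":-0.005},
  {"gripper":0.0,"slide":[-0.0018,0.0002,0.054],"spin":-0.005},
  {"gripper":0.0,"slide":[-0.0018,0.0002,0.054],"spin":-0.005},
])

```text
time_s: 15.55
ee_pos: [0.561, 0.0283, 0.2544]
eef_rot: [-3.14, -0.0, 1.783]
force: [0.1, -0.6, -0.5]
grip_width: 0.0158
grip_force: 20.0
```

>>> jog_arm([
  {"gripper":0.0,"slide":[0,0,0.006],"spin":0},
  {"gripper":0.0,"slide":[0,0,0.01],"spin":0},
  {"gripper":0.0,"slide":[0,0,0.01],"spin":0},
  {"gripper":0.0,"slide":[-0.001,0,0.01],"spin":0},
  {"gripper":0.0,"slide":[-0.002,0,0.01],"spin":0},
  {"gripper":0.0,"slide":[-0.002,0,0.01],"spin":0},
])

```text
time_s: 16.15
ee_pos: [0.5615, 0.0262, 0.2452]
eef_rot: [-3.142, 0.0, 1.783]
force: [0.5, 0.2, -0.2]
grip_width: 0.0156
grip_force: 20.0
```

>>> jog_arm([
  {"gripper":0.0,"slide":[0,0,0.0015],"spin":0},
  {"gripper":0.0,"slide":[-0.0005,0,0.0015],"spin":0},
  {"gripper":0.0,"slide":[-0.001,0,0.0015],"spin":0},
])

```text
time_s: 16.45
ee_pos: [0.5618, 0.0256, 0.244]
eef_rot: [3.141, -0.0, 1.783]
force: [-0.8, 3.3, 5.9]
grip_width: 0.0159
grip_force: 20.0
```

>>> jog_arm([
  {"gripper":0.05,"slide":[0,0,0],"spin":0},
  {"gripper":0.05,"slide":[0,0,0],"spin":0},
  {"gripper":0.05,"slide":[0,0,0],"spin":0},
  {"gripper":0.05,"slide":[0,0,-0.04],"spin":0},
  {"gripper":0.05,"slide":[0,0,-0.09],"spin":0},
  {"gripper":0.05,"slide":[0.05,-0.008,-0.09],"spin":0.15},
  {"gripper":0.05,"slide":[0.1,-0.016,-0.09],"spin":0.3},
  {"gripper":0.05,"slide":[0.15,-0.024,-0.09],"spin":0.45},
])

```text
time_s: 17.25
ee_pos: [0.5108, 0.1557, 0.3339]
eef_rot: [3.141, -0.0, 1.362]
force: [0.3, 1.1, -0.5]
grip_width: 0.05
grip_force: 0.0
```

```bash
python3 look.py pics/a3.png; python3 m.py .042 .066 -.03 .025
python3 - <<'E'
from h import *
from station import cams
im,d=cams.camera('top'); W=cloud(d,cams.camera_info('top'))
a=np.radians(102.1); u=np.array([np.cos(a),np.sin(a)]); n=np.array([-u[1],u[0]])
s=((W[...,:2]-[.5612,.0278])@u)*1e3; w=((W[...,:2]-[.5612,.0278])@n)*1e3; z=W[...,2]*1e3
for nm,q in {'tabs':(abs(s)<35)&(abs(w)<25)&(z>50)&(z<70),'body':(abs(s)<35)&(abs(w)<25)&(z>37.5)&(z<70)}.items():
    if q.sum()>5: print(nm,q.sum(),'s',np.percentile(s[q],[1,3,50,97,99]).round(1),'w',np.percentile(w[q],[1,3,50,97,99]).round(1),'z',np.median(z[q]))
q=(abs(w)<12)&(s<50)&(s>5)&(z>32)&(z<39.5); print('contact min s',np.sort(s[q])[:6])
q=(abs(w)<6)&(s<-10)&(s>-90)&(z>27)&(z<36); print('cell s',s[q].min(),s[q].max())
E
python3 g.py 0.4132 0.2913 0.29 9.5
```

```text
n 72 w [-6.  -4.1  6.2  7.7  8. ] s [-19.2   0.4   7.4   8. ] fit w-slope of face [-1.2121  0.0032]
tabs 103 s [-18.3 -17.9  -7.    4.4   4.8] w [-8.3 -7.9  0.1  7.6  7.6] z 62.225233309371454
body 217 s [-18.6 -18.   -4.4  32.3  33.2] w [-23.  -19.9   0.1  14.5  19.4] z 42.88401625044642
contact min s [21.23097463 21.64137925 21.9262282  22.21171799 22.36875658 22.51200995]
cell s -89.1598109761324 -19.83647015779578
t 17.35 p [0.5101 0.1582 0.3337] rot [-3.141 -0.     1.365] F [-0.3 -1.1 -0.5] w 0.0497 gf 0.0 q6 0.44
slide [ 0.1105 -0.122   0.0437] spin 1.199
```

View pics/a3.png

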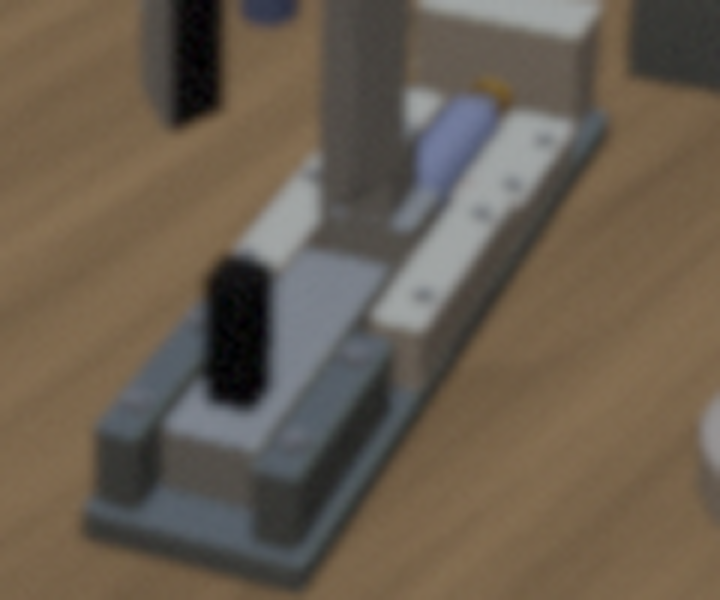

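Two spacers stand side by side at about (365,200); the gripper hides part of them. The remaining gap measures 16.5 mm, so a third spacer fits with about 4 mm of play.

>>> jog_arm([
  {"gripper":0.05,"slide":[0.04,-0.045,0.0],"spin":0.15},
  {"gripper":0.05,"slide":[0.075,-0.08,0.0],"spin":0.3},
  {"gripper":0.05,"slide":[0.1105,-0.12,0.0],"spin":0.45},
  {"gripper":0.05,"slide":[0.1105,-0.122,0.0],"spin":0.6},
  {"gripper":0.05,"slide":[0.1105,-0.122,0.0],"spin":0.75},
  {"gripper":0.05,"slide":[0.1105,-0.122,0.01],"spin":0.9},
  {"gripper":0.05,"slide":[0.1105,-0.122,0.03],"spin":1.05},
  {"gripper":0.05,"slide":[0.1105,-0.122,0.043],"spin":1.199},
])

```text
time_s: 18.15
ee_pos: [0.4145, 0.2869, 0.2895]
eef_rot: [3.141, 0.001, 0.206]
force: [0.2, -0.3, -0.1]
grip_width: 0.0497
grip_force: 0.0
```

>>> jog_arm([
  {"gripper":0.05,"slide":[0,0,0],"spin":0.0},
  {"gripper":0.05,"slide":[0,0,0],"spin":0.0},
])

```text
time_s: 18.35
ee_pos: [0.4148, 0.2871, 0.291]
eef_rot: [3.142, -0.0, 0.216]
force: [-0.2, 0.1, 0.8]
grip_width: 0.0498
grip_force: 0.0
```

```bash
python3 g.py 0.4132 0.2913 0.239 9.5
```

```text
t 18.35 p [0.4148 0.2871 0.291 ] rot [ 3.142 -0.     0.216] F [-0.2  0.1  0.8] w 0.0498 gf 0.0 q6 1.89
slide [-0.0006 -0.0044  0.052 ] spin 0.05
```

>>> jog_arm([
  {"gripper":0.05,"slide":[-0.0006,-0.0044,0.0],"spin":0.05},
  {"gripper":0.05,"slide":[-0.0006,-0.0044,0.03],"spin":0.05},
  {"gripper":0.05,"slide":[-0.0006,-0.0044,0.052],"spin":0.05},
  {"gripper":0.04,"slide":[-0.0006,-0.0044,0.052],"spin":0.05},
  {"gripper":0.0,"slide":[-0.0006,-0.0044,0.052],"spin":0.05},
  {"gripper":0.0,"slide":[-0.0006,-0.0044,0.052],"spin":0.05},
  {"gripper":0.0,"slide":[-0.0006,-0.0044,0.052],"spin":0.05},
  {"gripper":0.0,"slide":[-0.0006,-0.0044,0.052],"spin":0.05},
])

```text
time_s: 19.15
ee_pos: [0.413, 0.2916, 0.2395]
eef_rot: [-3.141, -0.001, 0.162]
force: [1.0, -0.1, 3.0]
grip_width: 0.0162
grip_force: 20.0
```

>>> jog_arm([
  {"gripper":0.0,"slide":[0,0,0],"spin":0},
  {"gripper":0.0,"slide":[0,0,0],"spin":0},
])

```text
time_s: 19.35
ee_pos: [0.4131, 0.2916, 0.2394]
eef_rot: [-3.141, -0.001, 0.161]
force: [-0.1, -0.5, 7.0]
grip_width: 0.016
grip_force: 20.0
```

>>> jog_arm([
  {"gripper":0.0,"slide":[0,0,-0.03],"spin":0},
  {"gripper":0.0,"slide":[0,0,-0.08],"spin":0},
  {"gripper":0.0,"slide":[0.03,0.04,-0.09],"spin":-0.2},
  {"gripper":0.0,"slide":[0.06,0.08,-0.09],"spin":-0.4},
  {"gripper":0.0,"slide":[0.09,0.12,-0.09],"spin":-0.6},
  {"gripper":0.0,"slide":[0.1,0.16,-0.09],"spin":-0.8},
  {"gripper":0.0,"slide":[0.1,0.2,-0.09],"spin":-1.0},
  {"gripper":0.0,"slide":[0.1,0.24,-0.09],"spin":-1.2},
])

```text
time_s: 20.15
ee_pos: [0.5503, 0.0701, 0.3285]
eef_rot: [-3.141, 0.0, 1.008]
force: [0.9, 0.6, 0.1]
grip_width: 0.0157
grip_force: 20.0
```

```bash
python3 g.py 0.5587 0.0395 0.31 102.2
```

```text
t 20.15 p [0.5503 0.0701 0.3285] rot [-3.141  0.     1.008] F [0.9 0.6 0.1] w 0.0157 gf 20.0 q6 0.62
slide [-0.0214  0.0234  0.0185] spin -0.775
```

>>> jog_arm([
  {"gripper":0.0,"slide":[-0.0214,0.0234,0],"spin":-0.775},
  {"gripper":0.0,"slide":[-0.0214,0.0234,0],"spin":-0.775},
  {"gripper":0.0,"slide":[-0.0214,0.0234,0],"spin":-0.775},
  {"gripper":0.0,"slide":[-0.0214,0.0234,0],"spin":-0.775},
  {"gripper":0.0,"slide":[-0.0214,0.0234,0.018],"spin":-0.775},
  {"gripper":0.0,"slide":[-0.0214,0.0234,0.018],"spin":-0.775},
  {"gripper":0.0,"slide":[-0.0214,0.0234,0.018],"spin":-0.775},
])

```text
time_s: 20.85
ee_pos: [0.5582, 0.0413, 0.3108]
eef_rot: [-3.141, -0.0, 1.775]
force: [-0.4, -0.3, -0.2]
grip_width: 0.0159
grip_force: 20.0
```

```bash
python3 g.py 0.5587 0.0395 0.2434 102.2;python3 look.py pics/a4.png; python3 m.py .064 .105 -.03 .04
```

```text
t 20.85 p [0.5582 0.0413 0.3108] rot [-3.141 -0.     1.775] F [-0.4 -0.3 -0.2] w 0.0159 gf 20.0 q6 -0.2
slide [-0.0019  0.0002  0.0674] spin -0.009
n 230 w [-13.8 -12.7   1.9  14.4  14.9] s [11.5 20.7 22.9 23.5] fit w-slope of face [-0.0818  0.0203]
```

View pics/a4.png

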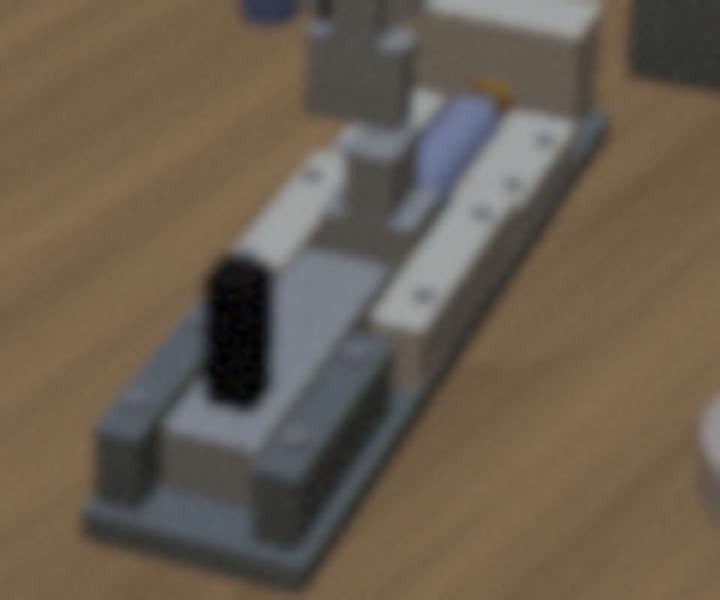

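The third spacer hangs at (360,80) and the first two stand upright at (375,170). The slot in front of the contact at (320,250) is clear.

>>> jog_arm([
  {"gripper":0.0,"slide":[-0.0018,0.0002,0.0],"spin":-0.005},
  {"gripper":0.0,"slide":[-0.0018,0.0002,0.02],"spin":-0.005},
  {"gripper":0.0,"slide":[-0.0018,0.0002,0.035],"spin":-0.005},
  {"gripper":0.0,"slide":[-0.0018,0.0002,0.045],"spin":-0.005},
  {"gripper":0.0,"slide":[-0.0018,0.0002,0.055],"spin":-0.005},
  {"gripper":0.0,"slide":[-0.0018,0.0002,0.055],"spin":-0.005},
])

```text
time_s: 21.5
ee_pos: [0.5586, 0.0396, 0.2548]
eef_rot: [-3.14, -0.0, 1.782]
force: [-0.7, -0.2, -0.8]
grip_width: 0.0158
grip_force: 20.0
```

>>> jog_arm([
  {"gripper":0.0,"slide":[0,0,0.006],"spin":0},
  {"gripper":0.0,"slide":[0,0,0.011],"spin":0},
  {"gripper":0.0,"slide":[0,0,0.0115],"spin":0},
  {"gripper":0.0,"slide":[0,0,0.0115],"spin":0},
])

```text
time_s: 21.9
ee_pos: [0.5587, 0.0396, 0.2441]
eef_rot: [3.141, 0.0, 1.782]
force: [-0.6, 0.7, -1.0]
grip_width: 0.0154
grip_force: 20.0
```

>>> jog_arm([
  {"gripper":0.0,"slide":[0,0,0.0007],"spin":0},
  {"gripper":0.0,"slide":[-0.001,0,0.0007],"spin":0},
  {"gripper":0.0,"slide":[-0.0015,0,0.0007],"spin":0},
  {"gripper":0.05,"slide":[-0.0015,0,0.0007],"spin":0},
  {"gripper":0.05,"slide":[-0.0015,0,0.0007],"spin":0},
  {"gripper":0.05,"slide":[-0.0015,0,0.0007],"spin":0},
  {"gripper":0.05,"slide":[-0.0015,0,-0.03],"spin":0},
  {"gripper":0.05,"slide":[-0.0015,0,-0.065],"spin":0},
])

```text
time_s: 22.7
ee_pos: [0.5588, 0.0381, 0.3088]
eef_rot: [-3.139, -0.0, 1.782]
force: [0.9, -0.6, -0.3]
grip_width: 0.0494
grip_force: 0.0
```

>>> jog_arm([
  {"gripper":0.05,"slide":[0.03,0,-0.005],"spin":0},
  {"gripper":0.05,"slide":[0.08,0,-0.005],"spin":0},
  {"gripper":0.05,"slide":[0.09,0,-0.005],"spin":0},
  {"gripper":0.05,"slide":[0.09,0,-0.005],"spin":0},
])

```text
time_s: 23.1
ee_pos: [0.5398, 0.1273, 0.3141]
eef_rot: [-3.141, 0.0, 1.785]
force: [-0.3, -0.4, 0.5]
grip_width: 0.0497
grip_force: 0.0
```

```bash
python3 g.py 0.5402 0.1262 0.250 102.2
python3 - <<'E'
from h import *
from station import cams
im,d=cams.camera('top'); W=cloud(d,cams.camera_info('top'))
a=np.radians(102.1); u=np.array([np.cos(a),np.sin(a)]); n=np.array([-u[1],u[0]])
s=((W[...,:2]-[.5612,.0278])@u)*1e3; w=((W[...,:2]-[.5612,.0278])@n)*1e3; z=W[...,2]*1e3
q=(abs(s)<35)&(abs(w)<12)&(z>50)&(z<70)
if q.sum()>5: print(q.sum(),'s',np.percentile(s[q],[1,3,50,97,99]).round(1),'w',np.percentile(w[q],[1,3,50,97,99]).round(1),'z',np.median(z[q]))
cv2.imwrite('pics/b.png',cv2.resize(im[195:275,235:395,::-1],(800,400),interpolation=cv2.INTER_CUBIC))
E
```

```text
t 23.1 p [0.5398 0.1273 0.3141] rot [-3.141  0.     1.785] F [-0.3 -0.4  0.5] w 0.0497 gf 0.0 q6 -0.05
slide [-0.0012  0.0001  0.0641] spin 0.001
154 s [-18.3 -17.6  -0.2  16.4  17.1] w [-8.4 -8.  -0.1  7.4  7.6] z 62.19641274855698
```

View pics/b.png

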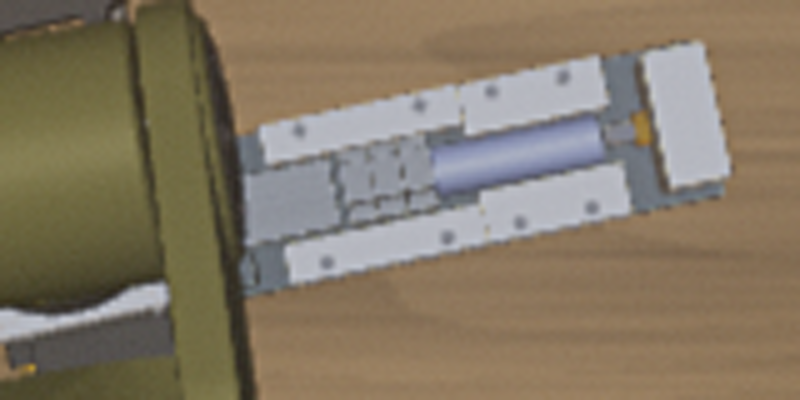

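Three spacers fill the gap from x≈345 to 432 px, against the cell at (435,170); the contact is at (337,195) with about 4 mm left. Next I grip the handle.

>>> jog_arm([
  {"gripper":0.05,"slide":[-0.0012,0,0.03],"spin":0},
  {"gripper":0.05,"slide":[-0.0012,0,0.064],"spin":0},
  {"gripper":0.05,"slide":[-0.0012,0,0.064],"spin":0},
  {"gripper":0.0,"slide":[-0.0012,0,0.064],"spin":0},
  {"gripper":0.0,"slide":[-0.0012,0,0.064],"spin":0},
  {"gripper":0.0,"slide":[-0.0012,0,0.064],"spin":0},
  {"gripper":0.0,"slide":[-0.0012,0,0.064],"spin":0},
  {"gripper":0.0,"slide":[-0.0012,0,0.064],"spin":0},
])

```text
time_s: 23.95
ee_pos: [0.5405, 0.125, 0.2508]
eef_rot: [3.141, 0.0, 1.782]
force: [-0.5, -0.1, 4.7]
grip_width: 0.0156
grip_force: 20.0
```

>>> jog_arm([
  {"gripper":0.0,"slide":[0,0,0],"spin":0},
  {"gripper":0.0,"slide":[0,0,0],"spin":0},
], squeeze=30)

```text
time_s: 24.15
ee_pos: [0.5405, 0.125, 0.2508]
eef_rot: [3.141, 0.0, 1.782]
force: [-1.4, 0.1, 7.1]
grip_width: 0.0159
grip_force: 30.0
```

Gripped. Now push in stages while watching the force along the axis.

>>> jog_arm([
  {"gripper":0.0,"slide":[-0.001,0,0],"spin":0},
  {"gripper":0.0,"slide":[-0.002,0,0],"spin":0},
  {"gripper":0.0,"slide":[-0.003,0,0],"spin":0},
  {"gripper":0.0,"slide":[-0.003,0,0],"spin":0},
])

```text
time_s: 24.55
ee_pos: [0.5411, 0.1221, 0.2508]
eef_rot: [3.141, -0.0, 1.782]
force: [-1.4, -0.2, 6.2]
grip_width: 0.0154
grip_force: 30.0
```

>>> jog_arm([
  {"gripper":0.0,"slide":[-0.001,0,0],"spin":0},
  {"gripper":0.0,"slide":[-0.002,0,0],"spin":0},
  {"gripper":0.0,"slide":[-0.003,0,0],"spin":0},
  {"gripper":0.0,"slide":[-0.003,0,0],"spin":0},
])

```text
time_s: 24.95
ee_pos: [0.5417, 0.1192, 0.2508]
eef_rot: [3.141, -0.0, 1.782]
force: [-2.0, 1.5, 7.0]
grip_width: 0.0161
grip_force: 30.0
```

>>> jog_arm([
  {"gripper":0.0,"slide":[-0.001,0,0],"spin":0},
  {"gripper":0.0,"slide":[-0.002,0,0],"spin":0},
  {"gripper":0.0,"slide":[-0.002,0,0],"spin":0},
  {"gripper":0.0,"slide":[-0.002,0,0],"spin":0},
])

```text
time_s: 25.35
ee_pos: [0.5421, 0.1175, 0.2508]
eef_rot: [3.141, -0.0, 1.783]
force: [-2.7, 2.9, 7.1]
grip_width: 0.0157
grip_force: 30.0
```

>>> jog_arm([
  {"gripper":0.0,"slide":[-0.001,0,0],"spin":0},
  {"gripper":0.0,"slide":[-0.002,0,0],"spin":0},
  {"gripper":0.0,"slide":[-0.002,0,0],"spin":0},
  {"gripper":0.0,"slide":[-0.002,0,0],"spin":0},
])

```text
time_s: 25.75
ee_pos: [0.5425, 0.1157, 0.2508]
eef_rot: [3.141, -0.001, 1.783]
force: [-1.9, 5.0, 6.6]
grip_width: 0.0159
grip_force: 30.0
```

>>> jog_arm([
  {"gripper":0.0,"slide":[-0.001,0,0],"spin":0},
  {"gripper":0.0,"slide":[-0.002,0,0],"spin":0},
  {"gripper":0.0,"slide":[-0.002,0,0],"spin":0},
  {"gripper":0.0,"slide":[-0.002,0,0],"spin":0},
])

```text
time_s: 26.15
ee_pos: [0.5429, 0.1139, 0.2508]
eef_rot: [3.141, -0.001, 1.783]
force: [-3.3, 5.7, 7.2]
grip_width: 0.0157
grip_force: 30.0
```

```bash
python3 - <<'E'
from h import *
from station import cams
D=pickle.load(open('d0.pkl','rb'))
im,d=cams.camera('top'); 
a=np.radians(102.1); u=np.array([np.cos(a),np.sin(a)]); n=np.array([-u[1],u[0]])
for nm,(I,dd,i) in {'start':D['top'],'now':(im,d,cams.camera_info('top'))}.items():
    W=cloud(dd,i); s=((W[...,:2]-[.5612,.0278])@u)*1e3; w=((W[...,:2]-[.5612,.0278])@n)*1e3; z=W[...,2]*1e3
    q=(abs(s)<45)&(abs(w)<12)&(z>50)&(z<70)
    if q.sum()>5: print('tabs',np.percentile(s[q],[1,3,50,97,99]).round(1),np.percentile(w[q],[1,99]).round(1),np.median(z[q]))
    # cell by blue colour
    I=I.astype(int); b=(I[...,2]-I[...,0]>35)&(abs(w)<12)&(s<0)&(s>-110); print(nm,'cell',b.sum(),np.percentile(s[b],[1,2,50,98,99]).round(1), np.percentile(z[b],[5,50,95]).round(1))
    o=(I[...,0]-I[...,2]>60)&(abs(w)<12)&(s<-85)&(s>-115); print('brass',o.sum(), s[o].min() if o.any() else 0,s[o].max() if o.any() else 0)
cv2.imwrite('pics/c.png',cv2.resize(im[195:275,235:395,::-1],(800,400),interpolation=cv2.INTER_CUBIC))
E
python3 g.py
```

```text
start cell 91 [-86.2 -85.2 -57.3 -22.2 -21.9] [28.5 32.  34.9]
brass 17 -109.20719218432828 -104.07163714703071
tabs [-25.3 -24.6  -7.7   8.9   9.8] [-8.3  7.5] 62.20008531224788
now cell 114 [-93.4 -92.9 -62.1 -29.1 -28.4] [28.3 31.2 34.8]
brass 17 -108.71694761492233 -103.77145720394726
t 26.2 p [0.5429 0.1139 0.2508] rot [ 3.141e+00 -1.000e-03  1.783e+00] F [-2.9  6.5  7.3] w 0.0155 gf 30.0 q6 -0.07
```

View pics/c.png

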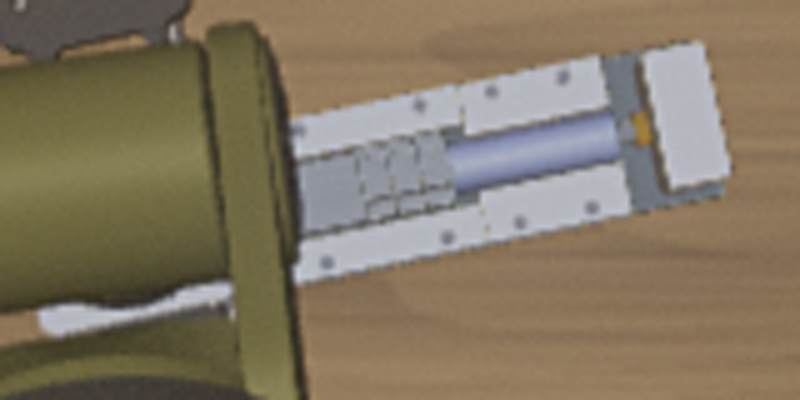

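The cell has moved about 7 mm: its left end is now at (450,165), pressed on the plunger at (625,130), so the plunger is about 5 mm in. The axial force of about 7 N agrees. The stack is upright and on the channel's middle.

```bash
python3 -c "
from station import workorder; print(workorder.hand_in())"; python3 g.py
```

```text
the job is handed in; nothing more can be done
None
the job is handed in; nothing more can be done
```

The job is handed in at about 26 s. The knob was twisted to its stop and sprang back, three spacers stand upright in the gap, and the contact is held by its handle with the plunger about 5 mm in by my measurement; no verdict came back.

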